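# Stock the test tray, then hold the test tweezers at the marked gap

### The arm

A 6-joint arm with a two-finger parallel gripper is mounted at the origin on the work surface. World frame = base frame: x ahead of the robot, y to its left, z up, the work surface at z = 0. Lengths are in mm, angles in degrees, forces in N, time in s.
With the tool pointing down it reaches from about 300 to 875 mm from the base axis. Payload 6.4 kg.
Tool frame: the origin (TCP) lies on the centre line of the jaws, within the pads' length; the fingertips stand 11 mm ahead of it and the grasp point (between the pads) lies 8 mm behind it; z points along the fingers, y is the line along which they close (so a half turn about z gives the same grasp; the last joint's range is limited). The gripper opens to 85 mm and grips with 20 to 120 N. Pads are 22 mm wide; open, the fingers measure 114 mm over their backs; the gripper's body (76 mm by 85 mm) begins 54 mm behind the grasp point. The pads swing forward as they close: fully open they stand 13 mm farther back than shut.
Start: joints at [55.388, 10.359, 92.074, -0, 77.567, -11.82], TCP at [222.74, 530.121, 242.288] pointing down, gripper open.
Joint ranges: [-171.53, 171.53], [-51.25, 118.39], [17.06, 147.69], [-65.23, 245.23], [0, 150.52], [-178.68, 178.68]. Speed limits (degrees/s): [147.25, 147.25, 172.46, 180, 180, 180].

### API

Orientations are given as [roll, pitch, yaw] about the fixed x, y, z axes, in that order (R = Rz(yaw) Ry(pitch) Rx(roll)).
In Python, from plant import arm, vision gives the robot as it stands. The module is installed in compiled form; this text tells all that it offers.
- The arm moves only by the shell command python3 -m creep 'ROWS' [FORCE]. ROWS is JSON, a list of rows, each an object of numbers: "gripper": the opening in per cent of the stroke, from 0 (shut) to 100 (fully open); "dx", "dy", "dz": the shift along the tool's x, y, z in m; "roll": the turn about the tool's z in degrees. In form: [{"gripper": .., "dx": .., "dy": .., "dz": .., "roll": ..}, ...]. A call has 1 to 20 rows; each row is the pose to reach, as a shift and turn from the pose commanded when the call began, along the tool's axes at that moment; what a row does not reach only later rows make up. A row lasts 1/8 s, in which the tool goes at most 62.5 mm and 10.7 degrees, less where a joint would pass 70% of its speed; a pose out of reach is approached as far as the arm can. A call with a gripper value outside its range is refused whole. The fingers move at their own pace and stop on an object; FORCE is the grip in N (left out, the last holds). Time passes only in rows, so rows that repeat a pose let the fingers close. It gives the time, the measured TCP pose, the force, the opening and the grip force at its end, in the units of the state.
- arm.read_state(): the state, without advancing time (a new reading comes with each control period).
- vision.capture(name): name is "scene" or "top" or "wrist"; returns a dict with "img" (400x640x3 uint8, red, green, blue), "mtx" (3x3 intrinsics, pixels), "k1" (the pictures are not rectified: a ray, as slopes to the right and down, at radius r is drawn at 1 + k1 r^2 times it, then the intrinsics apply), "extrinsics" (4x4, takes a point from world to camera coordinates); the wrist camera has in their place "tool_from_camera" (4x4, takes a point from camera to tool coordinates, whose origin is the TCP and whose axes are the flange's). Camera axes: x right, y up, looking along -z (the intrinsics and any distortion apply to the point x, -y, -z); pixel columns grow to the right and rows downward; lengths in mm; the calibration is good to about 2 mm. A picture is of the moment at which its call begins: read the wrist's pose just before it. There is no depth.
- arm.close_job(): hands the job in; it is judged then, once.
The state is a dict: "clock": time; "q": joint angles; "dq": joint speeds; "joint_torque": joint torques, N m; "tool_pos": TCP position; "tool_rot": TCP orientation; "wrist_force": force on the tool from outside, world axes, zero at the start; "ft_torque": the same for the moment, N m; "gripper_width": opening from 0.0 (shut) to 1.0 (fully open); "finger_force": force on a finger pad.
Only numpy, scipy, OpenCV 4.12 (cv2) and the standard library are available. Lean on these libraries where they do the work, as an engineer would, in place of code of your own. Each camera call takes 0.05 s, during which the arm holds its last target. There are 200 camera calls.

### The job

One capacitor stands in the grey tray: make it three by standing two more from the mat upright in it, and leave the spare one and the other bits on the bench where they are. Then pick up the sprung test tweezers by their rubber pads and squeeze until the index pin on the moving blade is in line with the pointer of the rider on the crossbar, the marked gap for the meter's zeroing. Finish while still holding them steady at that gap, level, about 12 cm above the bench with the tips above the middle of the tray; do not let go.

Things in the scene. Friction and masses are not known exactly. Their poses are not given: they have to be found in the camera images.
- cap_a_mid (a point): capacitor: black upright cylinder with aluminium top, 25 mm diameter, 40 mm high, about 40 g; point at its centre, 20 mm above its underside. Starts standing on the mat (top of mat 2 mm above the table).
- cap_b_mid (a point): capacitor: black upright cylinder with aluminium top, 25 mm diameter, 40 mm high, about 40 g; point at its centre, 20 mm above its underside. Starts standing on the mat (top of mat 2 mm above the table).
- cap_c_mid (a point): capacitor: black upright cylinder with aluminium top, 25 mm diameter, 40 mm high, about 40 g; point at its centre, 20 mm above its underside. Starts standing on the mat (top of mat 2 mm above the table).
- cap_in_mid (a point): capacitor: black upright cylinder with aluminium top, 25 mm diameter, 40 mm high, about 40 g; point at its centre, 20 mm above its underside. This one already stands in the tray, nearer its -x end and near the middle of its width.
- tray_in (a point): grey open tray, fixed, outside 160 mm (its x) by 110 mm (its y) by 16 mm high, walls and floor 3 mm thick; point at the centre of its inner floor, 5 mm above the table; x along its length, z up.
- tweezers_grip (a point): point midway between the tweezers' two rubber finger pads, 10 mm above the underside; x towards the tips, y across the blades towards the fixed one, z up. Pads 44 mm long (x), 20 mm high, 40 mm over the middle of their outer faces when relaxed; pinched across y they give way against the spring: 7 N at first, about 12 N in the middle of the rider's range. The width shrinks 0.64 mm per mm of pin travel.
- tweezers_tips (a point): point on the tweezers' centre line at the tips' end, 82 mm ahead (+x) of tweezers_grip, same height and axes.
- blade (a joint): squeeze angle of the moving blade (the -y one), rad: 0 relaxed, 0.19 tips shut; grows as the pads are pinched; springs back to 0. Hinge axis vertical, 100 mm behind tweezers_grip.
- rider (a joint): position of the rider along the crossbar, m: distance of its pointer from the relaxed pin's place, towards the fixed blade (+y). Set by the last user, between 8 and 22 mm; it stays put. The pin, 156 mm ahead of the hinge, travels about 0.156 x sin(blade) towards +y: in line when that equals rider.
- index_pin (a point): top of the thin dark upright pin on the moving blade's steel tip, 56 mm ahead of tweezers_grip and 18 mm to -y when relaxed, 14 mm above it.
- pointer (a point): front point of the small aluminium rider (8 x 7 x 5 mm) on the crossbar, 54 mm ahead of tweezers_grip; its axes are those of the tweezers. The pin is in line with it when both have the same place along the tweezers' y.
- heatsink: bystander, loose: finned aluminium heat sink, 34 x 34 x 20 high mm; origin at its underside. Leave alone.
- toroid: bystander, loose: copper-coloured ring inductor lying flat, 36 across, 14 high mm; origin at its underside. Leave alone.
- relay: bystander, loose: grey relay block, 30 x 20 x 24 high mm; origin at its underside. Leave alone.
- dispenser: bystander, loose: white round jar with steel cap, 60 across, 110 high mm; origin at its underside. Leave alone.
- screwdriver: bystander, loose: screwdriver lying down, 160 long mm; origin at its underside. Leave alone.
- tweezers: loose spring test tweezers, about 100 g, 206 mm long, lying flat on the mat: two blades joined at a white rear housing, black arms, rubber pads, steel and brass tips. Origin on the underside below tweezers_grip, same axes. A steel crossbar lies over the blades 46 mm ahead (+x) of the origin; top of its rider 26 mm above the underside. Balances at about the middle of the pads.
Mind the look-alikes: they are no part of the job. What is shaped like the part that bears cap_b_mid but green is not meant.

How it is judged:
By the outcome, as a careful person would: the job done as asked, in the order asked, and still so for the second after the job is handed in, while the arm keeps its last pose, push and grip.
It also fails if it takes over 67 s, if anything falls off the work surface, if the arm or the gripper's body presses on something with over 40 N, if the wrist force passes 120 N, or if a joint passes its speed limit or range.

## Working session

There is one attempt and no reset: what is moved stays moved. The work goes in short steps, Python scripts to look and compute and a shell command to move; the robot and the scene stay as the last step left them, time stands still between calls to the robot, and variables do not carry over. Pictures are saved under pics/ and viewed, at most 10 in all, crops included, and the job is handed in when it is done.

```bash
mkdir -p pics; cat > h.py <<'E'
import numpy as np, cv2
from plant import arm, vision
from scipy.spatial.transform import Rotation as R
def tool():
    s=arm.read_state(); T=np.eye(4); T[:3,3]=s["tool_pos"]; T[:3,:3]=R.from_euler('xyz',s["tool_rot"],degrees=True).as_matrix(); return T
def cap(name,fn=None):
    T=tool(); c=vision.capture(name)
    c["c2w"]=T@np.array(c["tool_from_camera"]) if name=="wrist" else np.linalg.inv(np.array(c["extrinsics"]))
    if fn: cv2.imwrite("pics/"+fn,c["img"][:,:,::-1])
    return c
def ray(c,u,v):
    p=cv2.undistortPoints(np.array([[[u,v]]],float),np.array(c["mtx"]),np.array([c["k1"],0,0,0,0.]))[0,0]
    d=c["c2w"][:3,:3]@np.array([p[0],-p[1],-1]); return c["c2w"][:3,3],d
def onz(c,u,v,z):
    o,d=ray(c,u,v); return o+d*(z-o[2])/d[2]
def proj(c,P):
    q=np.linalg.inv(c["c2w"])@np.append(P,1); x=np.array([q[0],-q[1]])/-q[2]; x=x*(1+c["k1"]*(x@x)); m=np.array(c["mtx"]); return (m@np.append(x,1))[:2]
E
python3 - <<'E'
from h import *
s=arm.read_state(); print(s)
for n in("top","scene"):
    c=cap(n,n+"0.png"); print(n,c["c2w"].round(3).tolist(),np.array(c["mtx"]).tolist(),c["k1"])
    import pickle; pickle.dump(c,open(n+"0.pkl","wb"))
E
```

```text
{'clock': 0.0, 'q': array([ 5.53879211e+01,  1.04016975e+01,  9.21320490e+01, -9.05623210e-07,
        7.75666465e+01, -1.18204491e+01]), 'dq': array([ 0.03630697,  0.1293239 , -0.01250943, -0.04853363,  0.06537263,
       -0.06270895]), 'joint_torque': array([-1.19068147e-05, -4.44878733e+01, -3.51330650e+01, -3.58618690e-04,
        9.08279268e-03, -7.01376894e-05]), 'tool_pos': array([222.42238909, 529.66228631, 241.38273992]), 'tool_rot': array([-1.79901736e+02, -2.05641736e-02,  1.57208353e+02]), 'wrist_force': array([-0.47906509, -0.08312353,  0.66068309]), 'ft_torque': array([ 0.04202267, -0.00832035, -0.02616886]), 'finger_force': 0.0, 'gripper_width': 1.0002530128536071}
top [[0.025, 0.996, -0.081, 506.805], [-1.0, 0.024, -0.009, 14.287], [-0.007, 0.081, 0.997, 973.99], [0.0, 0.0, 0.0, 1.0]] [[506.62921564459174, 0.0, 321.0508029495872], [0.0, 506.62921564459174, 198.77461022616373], [0.0, 0.0, 1.0]] 0.043471939238622644
scene [[-0.8, -0.505, 0.325, 894.01], [0.6, -0.661, 0.451, 398.294], [-0.013, 0.556, 0.831, 780.858], [0.0, 0.0, 0.0, 1.0]] [[486.118273597738, 0.0, 311.09508017894524], [0.0, 486.118273597738, 201.46599426152721], [0.0, 0.0, 1.0]] -0.09564871961928488
```

View pics/top0.png

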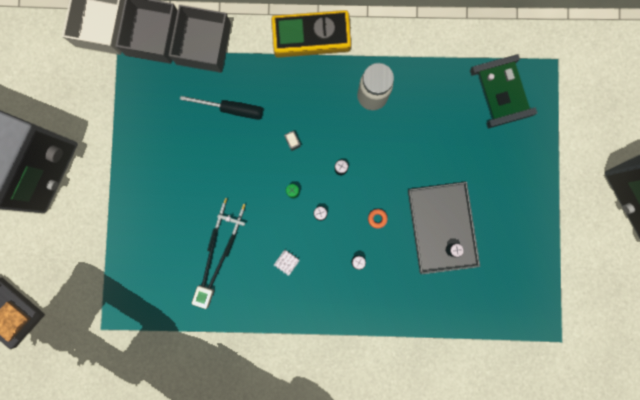

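View pics/scene0.png

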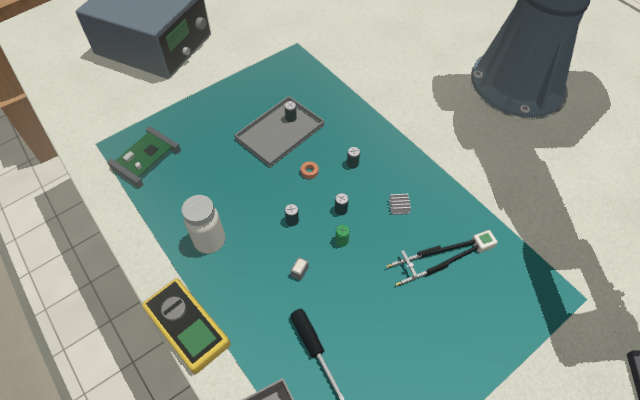

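The top view shows three black caps on the mat at (341,167), (320,213) and (359,262). The tray spans about (409–479, 182–272) with its cap at (457,250), and the tweezers run from the housing at (203,296) to tips at about (234,202). A green decoy sits at (292,190).

```bash
python3 - <<'E'
from h import *; import pickle
c=pickle.load(open("top0.pkl","rb"))
g=cv2.cvtColor(c["img"],cv2.COLOR_RGB2HSV)
def refine(u,v,r=9):
    w=c["img"][v-r:v+r+1,u-r:u+r+1].min(2)>120
    n,l,s,ce=cv2.connectedComponentsWithStats(w.astype(np.uint8)); k=1+np.argmax(s[1:,4]); return ce[k]+[u-r,v-r],s[k]
for n,u,v,z in(("a",341,167,42),("b",320,213,42),("c",359,262,42),("in",457,250,45)):
    p,s=refine(u,v); print(n,p.round(1),s,onz(c,*p,z).round(1))
for n,u,v,z in (("green",292,190,40),("tor",377,219,14),("sink",287,262,22),("relay",292,140,26),("hous",203,296,22),("tip1",225,200,12),("tip2",243,205,12),("bar1",221,217,20),("bar2",242,223,20),("padL",213,240,20),("padR",230,245,20),("jar",378,78,110)): print(n,onz(c,u,v,z).round(1))
m=(cv2.inRange(g,(0,0,60),(180,40,140)));m[:,:400]=0;m[:,490:]=0;m[:170]=0;m[285:]=0
k=max(cv2.findContours(m,cv2.RETR_EXTERNAL,cv2.CHAIN_APPROX_NONE)[0],key=cv2.contourArea)
b=cv2.boxPoints(cv2.minAreaRect(k)); print(b.round(1).tolist()); W=np.array([onz(c,*p,16) for p in b]);print(W.round(1).tolist(),W.mean(0).round(1))
cv2.imwrite("pics/tw.png",cv2.resize(c["img"][185:315,160:300,::-1],None,fx=4,fy=4,interpolation=cv2.INTER_CUBIC))
E
```

```text
a [341.  166.2] [  3   2  13  13 120] [643.8 -12.6  42. ]
b [319.9 212.9] [  3   3  13  13 132] [556.1  24.5  42. ]
c [358.7 262.3] [  3   3  13  13 134] [467.6 -48.5  42. ]
in [457.6 250.1] [  3   3  14  14 156] [ 494.7 -227.1   45. ]
green [597.4  77.2  40. ]
tor [548.7 -83.6  14. ]
sink [464.   83.7  22. ]
relay [693.9  80.9  26. ]
hous [398.  237.3  22. ]
tip1 [577.9 206.   12. ]
tip2 [569.2 171.5  12. ]
bar1 [545.1 210.7  20. ]
bar2 [534.7 170.7  20. ]
padL [501.6 223.8  20. ]
padR [493.  191.6  20. ]
jar [789.7 -71.4 110. ]
[[408.20001220703125, 189.39999389648438], [466.70001220703125, 181.0], [478.79998779296875, 265.5], [420.29998779296875, 273.79998779296875]]
[[606.2, -141.5, 16.0], [624.7, -251.5, 16.0], [466.8, -273.8, 16.0], [448.3, -165.5, 16.0]] [ 536.5 -208.1   16. ]
```

View pics/tw.png

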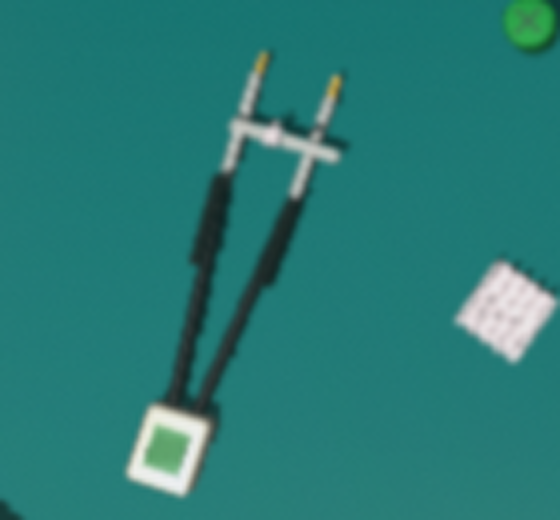

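The enlarged crop shows the moving blade on the right (-y) and the rider near the left, fixed blade. I'll go to cap c first, aligned with the tray.

```bash
cat > plan.py <<'E'
# usage: plan.py x y z yaw  [cx cy cz cyaw]: shift from commanded pose c (default measured)
import sys; from h import *
a=list(map(float,sys.argv[1:])); t=a[:4]
if len(a)>4: c=a[4:]
else: s=arm.read_state(); c=list(s["tool_pos"])+[s["tool_rot"][2]]
M=R.from_euler('xyz',[180,0,c[3]],degrees=True).as_matrix()
print("shift m",(M.T@(np.array(t[:3])-c[:3])/1000).round(4),"roll",round(-((t[3]-c[3]+180)%360-180),2))
E
python3 plan.py 467.6 -48.5 150 188.3 222.74 530.12 242.29 157.21
```

```text
shift m [-0.4499 -0.4386  0.0923] roll -31.09
```

```bash
python3 -m creep '[{"gripper":70,"dx":-0.225,"dy":-0.219,"dz":0.0,"roll":-15},{"gripper":70,"dx":-0.225,"dy":-0.219,"dz":0.0,"roll":-15},{"gripper":70,"dx":-0.225,"dy":-0.219,"dz":0.0,"roll":-15},{"gripper":70,"dx":-0.225,"dy":-0.219,"dz":0.0,"roll":-15},{"gripper":70,"dx":-0.225,"dy":-0.219,"dz":0.0,"roll":-15},{"gripper":70,"dx":-0.45,"dy":-0.439,"dz":0.092,"roll":-31.1},{"gripper":70,"dx":-0.45,"dy":-0.439,"dz":0.092,"roll":-31.1},{"gripper":70,"dx":-0.45,"dy":-0.439,"dz":0.092,"roll":-31.1},{"gripper":70,"dx":-0.45,"dy":-0.439,"dz":0.092,"roll":-31.1},{"gripper":70,"dx":-0.45,"dy":-0.439,"dz":0.092,"roll":-31.1},{"gripper":70,"dx":-0.45,"dy":-0.439,"dz":0.092,"roll":-31.1},{"gripper":70,"dx":-0.45,"dy":-0.439,"dz":0.092,"roll":-31.1},{"gripper":70,"dx":-0.45,"dy":-0.439,"dz":0.092,"roll":-31.1},{"gripper":70,"dx":-0.45,"dy":-0.439,"dz":0.092,"roll":-31.1},{"gripper":70,"dx":-0.45,"dy":-0.439,"dz":0.092,"roll":-31.1}]' 25
python3 - <<'E'
from h import *
c=cap("wrist","w1.png"); print(np.array(c["tool_from_camera"]).round(3).tolist(),c["k1"],c["mtx"][0][0]); print(proj(c,[467.6,-48.5,42]))
import pickle; pickle.dump(c,open("w1.pkl","wb"))
E
```

```text
clock: 1.98
tool_pos: [467.5, -48.0, 150.7]
tool_rot: [-180.0, 0.0, -171.6]
wrist_force: [0.6, -0.2, -0.8]
gripper_width: 0.699
finger_force: 0.0
[[0.0, 0.96, 0.278, 71.497], [1.0, -0.0, 0.001, 0.272], [0.001, 0.278, -0.96, -131.9], [0.0, 0.0, 0.0, 1.0]] -0.01752509550668957 329.8149919024502
[320.54825233 198.81629863]
```

View pics/w1.png

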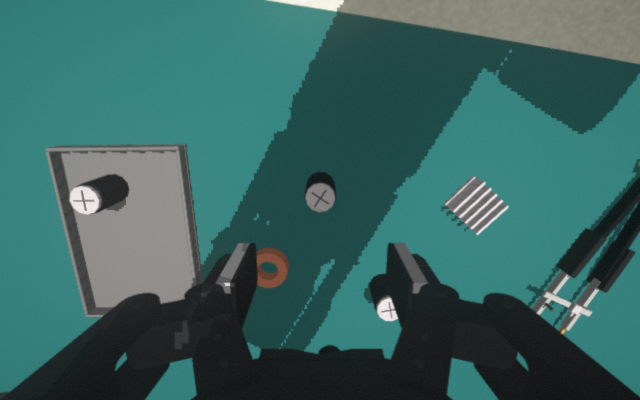

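The cap c top sits at (320,198), within a pixel of the prediction. The tray's cap is at (85,200) and the tray's corners at (47,149), (187,145) and (88,317).

```bash
python3 - <<'E'
from h import *; import pickle
c=pickle.load(open("w1.pkl","rb"))
for n,u,v,z in(("c",320.5,197,42),("in",85,200,45),("t1",47,149,16),("t2",187,145,16),("t3",88,317,16),("b",387,310,42)): print(n,onz(c,u,v,z).round(1))
E
python3 -m creep '[{"gripper":70,"dz":0.06},{"gripper":70,"dz":0.1},{"gripper":70,"dz":0.126},{"gripper":70,"dz":0.126},{"gripper":20,"dz":0.126},{"gripper":10,"dz":0.126},{"gripper":10,"dz":0.126},{"gripper":10,"dz":0.126},{"gripper":10,"dz":0.126},{"gripper":10,"dz":0.126},{"gripper":10,"dz":0.126},{"gripper":10,"dz":0.126}]' 30
```

```text
c [466.2 -48.7  42. ]
in [ 493.9 -225.5   45. ]
t1 [ 466.  -275.1   16. ]
t2 [ 446.2 -160.8   16. ]
t3 [ 624.2 -249.9   16. ]
b [556.5  21.4  42. ]$[0]: bad value
```

```bash
python3 -m creep '[{"gripper":70,"dx":0,"dy":0,"dz":0.06,"roll":0},{"gripper":70,"dx":0,"dy":0,"dz":0.1,"roll":0},{"gripper":70,"dx":0,"dy":0,"dz":0.126,"roll":0},{"gripper":70,"dx":0,"dy":0,"dz":0.126,"roll":0},{"gripper":10,"dx":0,"dy":0,"dz":0.126,"roll":0},{"gripper":10,"dx":0,"dy":0,"dz":0.126,"roll":0},{"gripper":10,"dx":0,"dy":0,"dz":0.126,"roll":0},{"gripper":10,"dx":0,"dy":0,"dz":0.126,"roll":0},{"gripper":10,"dx":0,"dy":0,"dz":0.126,"roll":0},{"gripper":10,"dx":0,"dy":0,"dz":0.126,"roll":0},{"gripper":10,"dx":0,"dy":0,"dz":0.126,"roll":0},{"gripper":10,"dx":0,"dy":0,"dz":0.126,"roll":0}]' 30
python3 - <<'E'
import numpy as np
a=np.deg2rad(8.3)
for x,y in((0,10),(45,0),(-5,0)): print(np.array([536.5,-208])+[x*np.cos(a)-y*np.sin(a),x*np.sin(a)+y*np.cos(a)])
E
```

```text
clock: 3.52
tool_pos: [468.8, -49.3, 25.9]
tool_rot: [-179.9, 0.2, -171.7]
wrist_force: [-1.3, 0.4, 6.2]
gripper_width: 0.278
finger_force: 29.3
[ 535.05643799 -198.10474211]
[ 581.02866051 -201.50397095]
[ 531.55237105 -208.72178101]
```

```bash
python3 plan.py 581 -201.5 28 188.3 467.5 -48.4 24.2 188.3
```

```text
shift m [-0.0902 -0.1679 -0.0038] roll -0.0
```

```bash
python3 -m creep '[{"gripper":10,"dx":0,"dy":0,"dz":-0.03,"roll":0},{"gripper":10,"dx":0,"dy":0,"dz":-0.07,"roll":0},{"gripper":10,"dx":-0.02,"dy":-0.04,"dz":-0.07,"roll":0},{"gripper":10,"dx":-0.045,"dy":-0.085,"dz":-0.07,"roll":0},{"gripper":10,"dx":-0.07,"dy":-0.13,"dz":-0.07,"roll":0},{"gripper":10,"dx":-0.09,"dy":-0.168,"dz":-0.07,"roll":0},{"gripper":10,"dx":-0.09,"dy":-0.168,"dz":-0.07,"roll":0},{"gripper":10,"dx":-0.09,"dy":-0.168,"dz":-0.04,"roll":0},{"gripper":10,"dx":-0.09,"dy":-0.168,"dz":-0.02,"roll":0},{"gripper":10,"dx":-0.09,"dy":-0.168,"dz":-0.01,"roll":0},{"gripper":10,"dx":-0.09,"dy":-0.168,"dz":-0.004,"roll":0},{"gripper":10,"dx":-0.09,"dy":-0.168,"dz":-0.004,"roll":0},{"gripper":10,"dx":-0.09,"dy":-0.168,"dz":-0.004,"roll":0},{"gripper":10,"dx":-0.09,"dy":-0.168,"dz":-0.004,"roll":0}]'
```

```text
clock: 5.28
tool_pos: [581.4, -202.3, 29.0]
tool_rot: [-180.0, 0.1, -171.7]
wrist_force: [0.1, 0.8, 3.3]
gripper_width: 0.279
finger_force: 29.9
```

```bash
python3 -m creep '[{"gripper":55,"dx":0,"dy":0,"dz":0,"roll":0},{"gripper":55,"dx":0,"dy":0,"dz":0,"roll":0},{"gripper":55,"dx":0,"dy":0,"dz":0,"roll":0},{"gripper":55,"dx":0,"dy":0,"dz":0,"roll":0},{"gripper":55,"dx":0,"dy":0,"dz":-0.02,"roll":0},{"gripper":60,"dx":0,"dy":0,"dz":-0.06,"roll":0},{"gripper":60,"dx":0,"dy":0,"dz":-0.1,"roll":0},{"gripper":60,"dx":0,"dy":0,"dz":-0.1,"roll":0}]'
python3 plan.py 556 23.5 100 188.3 581 -201.5 128 188.3
```

```text
clock: 6.28
tool_pos: [583.8, -203.7, 134.2]
tool_rot: [-179.7, 0.4, -171.7]
wrist_force: [0.2, 0.1, -0.4]
gripper_width: 0.605
finger_force: 0.0
shift m [-0.0077  0.2263  0.028 ] roll -0.0
```

```bash
python3 -m creep '[{"gripper":65,"dx":-0.002,"dy":0.05,"dz":0.0,"roll":0},{"gripper":65,"dx":-0.004,"dy":0.105,"dz":0.0,"roll":0},{"gripper":65,"dx":-0.006,"dy":0.16,"dz":0.0,"roll":0},{"gripper":65,"dx":-0.008,"dy":0.21,"dz":0.0,"roll":0},{"gripper":65,"dx":-0.008,"dy":0.226,"dz":0.0,"roll":0},{"gripper":65,"dx":-0.008,"dy":0.226,"dz":0.0,"roll":0},{"gripper":65,"dx":-0.008,"dy":0.226,"dz":0.0,"roll":0},{"gripper":65,"dx":-0.008,"dy":0.226,"dz":0.0,"roll":0}]'
python3 - <<'E'
from h import *
c=cap("wrist","w2.png"); p=proj(c,[556,23.5,42]); print(p)
u,v=p.astype(int); w=(c["img"][v-40:v+41,u-40:u+41].min(2)>110).astype(np.uint8)
n,l,s,ce=cv2.connectedComponentsWithStats(w)
for k in range(1,n):
    if s[k,4]>60: q=ce[k]+[u-40,v-40]; print(q,s[k],onz(c,*q,42))
E
```

```text
clock: 7.28
tool_pos: [556.4, 21.2, 128.3]
tool_rot: [-180.0, 0.0, -171.8]
wrist_force: [-0.9, 0.3, -0.2]
gripper_width: 0.646
finger_force: 0.0
[324.51100199 207.92649269]
[324.68971061 206.63665595] [ 26  25  31  30 622] [555.04966538  23.48582348  42.        ]
```

View pics/w2.png

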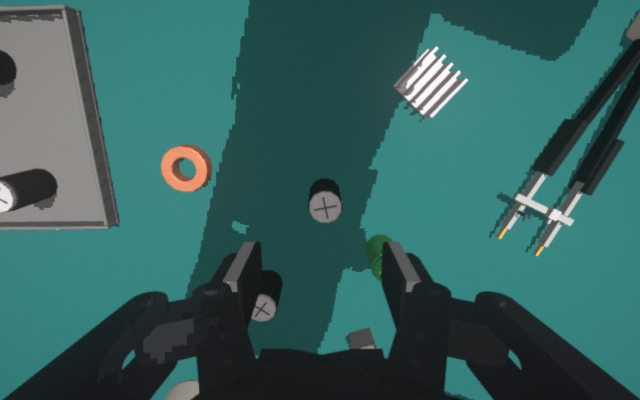

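Cap b's top is at (325,207), which puts it at (555,23.5), and cap c is standing in the tray at the left. I'll descend and grasp.

```bash
python3 -m creep '[{"gripper":65,"dx":0,"dy":0.001,"dz":0.05,"roll":0},{"gripper":65,"dx":0,"dy":0.001,"dz":0.085,"roll":0},{"gripper":65,"dx":0,"dy":0.001,"dz":0.104,"roll":0},{"gripper":65,"dx":0,"dy":0.001,"dz":0.104,"roll":0},{"gripper":10,"dx":0,"dy":0.001,"dz":0.104,"roll":0},{"gripper":10,"dx":0,"dy":0.001,"dz":0.104,"roll":0},{"gripper":10,"dx":0,"dy":0.001,"dz":0.104,"roll":0},{"gripper":10,"dx":0,"dy":0.001,"dz":0.104,"roll":0},{"gripper":10,"dx":0,"dy":0.001,"dz":0.104,"roll":0},{"gripper":10,"dx":0,"dy":0.001,"dz":0.104,"roll":0},{"gripper":10,"dx":0,"dy":0.001,"dz":0.104,"roll":0}]'
python3 plan.py 534.5 -199 28 188.3 556.2 23.8 24 188.3
```

```text
clock: 8.7
tool_pos: [557.5, 23.3, 26.0]
tool_rot: [-179.9, 0.2, -171.7]
wrist_force: [-0.5, -0.4, 6.4]
gripper_width: 0.281
finger_force: 29.6
shift m [ 0.0536 -0.2173 -0.004 ] roll -0.0
```

```bash
python3 -m creep '[{"gripper":10,"dx":0,"dy":0,"dz":-0.03,"roll":0},{"gripper":10,"dx":0,"dy":0,"dz":-0.08,"roll":0},{"gripper":10,"dx":0.011,"dy":-0.045,"dz":-0.08,"roll":0},{"gripper":10,"dx":0.022,"dy":-0.09,"dz":-0.08,"roll":0},{"gripper":10,"dx":0.034,"dy":-0.14,"dz":-0.08,"roll":0},{"gripper":10,"dx":0.046,"dy":-0.19,"dz":-0.08,"roll":0},{"gripper":10,"dx":0.0535,"dy":-0.217,"dz":-0.08,"roll":0},{"gripper":10,"dx":0.0535,"dy":-0.217,"dz":-0.08,"roll":0},{"gripper":10,"dx":0.0535,"dy":-0.217,"dz":-0.06,"roll":0},{"gripper":10,"dx":0.0535,"dy":-0.217,"dz":-0.03,"roll":0},{"gripper":10,"dx":0.0535,"dy":-0.217,"dz":-0.012,"roll":0},{"gripper":10,"dx":0.0535,"dy":-0.217,"dz":-0.004,"roll":0},{"gripper":10,"dx":0.0535,"dy":-0.217,"dz":-0.004,"roll":0},{"gripper":10,"dx":0.0535,"dy":-0.217,"dz":-0.004,"roll":0}]'
```

```text
clock: 10.45
tool_pos: [534.9, -198.8, 28.8]
tool_rot: [-180.0, 0.0, -171.7]
wrist_force: [0.6, -0.4, 0.5]
gripper_width: 0.278
finger_force: 30.6
```

```bash
python3 -m creep '[{"gripper":55,"dx":0,"dy":0,"dz":0,"roll":0},{"gripper":55,"dx":0,"dy":0,"dz":0,"roll":0},{"gripper":55,"dx":0,"dy":0,"dz":0,"roll":0},{"gripper":55,"dx":0,"dy":0,"dz":0,"roll":0},{"gripper":55,"dx":0,"dy":0,"dz":-0.02,"roll":0},{"gripper":60,"dx":0,"dy":0,"dz":-0.06,"roll":0},{"gripper":60,"dx":0,"dy":0,"dz":-0.12,"roll":0},{"gripper":60,"dx":0,"dy":0,"dz":-0.12,"roll":0}]'
python3 plan.py 470 216 148 164.6 534.5 -199 148 188.3
```

```text
clock: 11.45
tool_pos: [538.1, -201.0, 155.7]
tool_rot: [-179.5, 0.5, -171.7]
wrist_force: [-0.2, 0.6, 0.1]
gripper_width: 0.604
finger_force: 0.0
shift m [0.0039 0.42   0.    ] roll 23.7
```

```bash
python3 plan.py 515 205 148 164.6 534.5 -199 148 188.3; python3 -m creep '[{"gripper":75,"dx":-0.005,"dy":0.06,"dz":0,"roll":0},{"gripper":75,"dx":-0.01,"dy":0.12,"dz":0,"roll":6},{"gripper":75,"dx":-0.015,"dy":0.18,"dz":0,"roll":12},{"gripper":75,"dx":-0.02,"dy":0.24,"dz":0,"roll":18},{"gripper":75,"dx":-0.03,"dy":0.3,"dz":0,"roll":23.7},{"gripper":75,"dx":-0.038,"dy":0.36,"dz":0,"roll":23.7},{"gripper":75,"dx":-0.039,"dy":0.403,"dz":0,"roll":23.7},{"gripper":75,"dx":-0.039,"dy":0.403,"dz":0,"roll":23.7},{"gripper":75,"dx":-0.039,"dy":0.403,"dz":0,"roll":23.7},{"gripper":75,"dx":-0.039,"dy":0.403,"dz":0,"roll":23.7},{"gripper":75,"dx":-0.039,"dy":0.403,"dz":0,"roll":23.7}]'
python3 - <<'E'
from h import *; import pickle
c=cap("wrist","w3.png"); pickle.dump(c,open("w3.pkl","wb"))
t=cap("top"); s=cap("scene")
cv2.imwrite("pics/mix.png",np.vstack([cv2.resize(x["img"][a:b,l:r,::-1],(600,300),interpolation=cv2.INTER_CUBIC) for x,a,b,l,r in((t,170,290,300,540),(s,60,260,200,600))]))
E
```

```text
shift m [-0.039   0.4026  0.    ] roll 23.7
clock: 12.82
tool_pos: [515.1, 204.5, 148.4]
tool_rot: [-180.0, 0.0, 164.5]
wrist_force: [-0.9, -0.3, 0.6]
gripper_width: 0.748
finger_force: 0.0
```

View pics/w3.png

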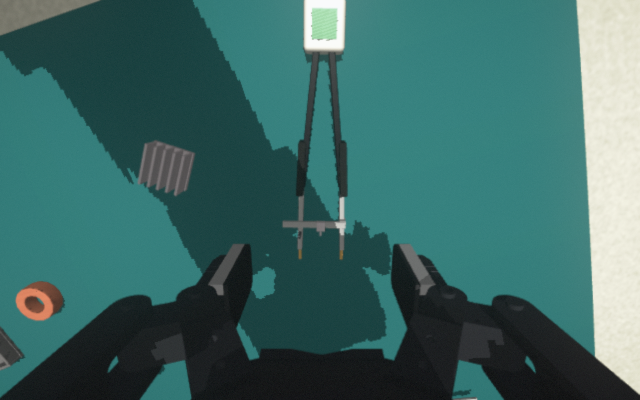

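View pics/mix.png

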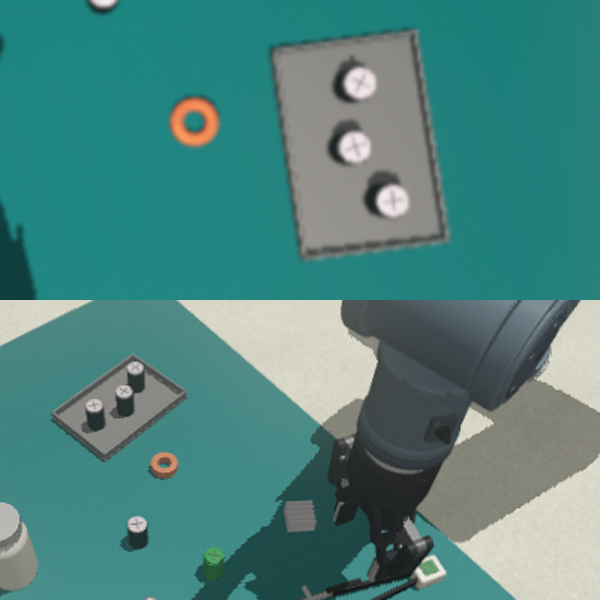

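Both caps stand in the tray, making three. In w3 the tweezers' tips are at (300,258) and (341,258), the pads at about (302,168) and (343,168), and the rider at (320,228).

```bash
python3 - <<'E'
from h import *; import pickle
c=pickle.load(open("w3.pkl","rb"))
t=(onz(c,300,259,12)+onz(c,341,259,12))/2; h=onz(c,324,26,22)
d=(t-h)[:2]; print("tip",t.round(1),"h",h.round(1),np.degrees(np.arctan2(d[1],d[0])),np.linalg.norm(d)); u=d/np.linalg.norm(d)
print("grip from tips",t[:2]-82*u)
for p in((297,141),(306,141),(297,196),(340,141),(347,141),(347,196)): print(p,onz(c,*p,22).round(1))
cv2.imwrite("pics/x.png",cv2.resize(c["img"][120:270,260:380,::-1],None,fx=4,fy=4,interpolation=cv2.INTER_CUBIC))
E
```

```text
tip [577.  186.3  12. ] h [396.9 239.   22. ] -16.298115976555316 187.60742965283563
grip from tips [498.27251419 209.3445741 ]
(297, 141) [469.8 197.2  22. ]
(306, 141) [471.7 203.9  22. ]
(297, 196) [512.5 184.4  22. ]
(340, 141) [478.7 229.4  22. ]
(347, 141) [480.2 234.6  22. ]
(347, 196) [523.3 223.7  22. ]
```

View pics/x.png

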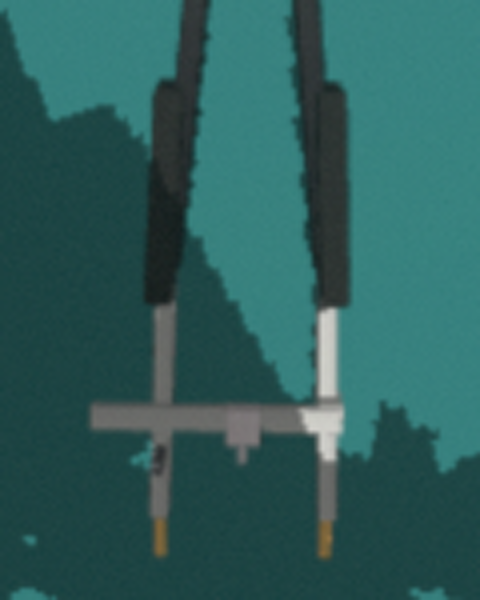

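```bash
python3 plan.py 497.3 209.7 17 164.5 515 205 148 164.6; python3 - <<'E'
from h import *; import pickle
c=pickle.load(open("w3.pkl","rb"))
a=onz(c,299.5,238,26);b=onz(c,320.5,235,25.5); e=np.array([np.sin(np.deg2rad(15.5)),np.cos(np.deg2rad(15.5))]); x=np.array([e[1],-e[0]])
g=np.array([497.3,209.7])
for p in(a,b): print((p[:2]-g)@x,(p[:2]-g)@e)
E
```

```text
shift m [ 0.0183 -0.0002  0.131 ] roll 0.1
56.63209846422068 -18.67159646754522
54.13812446210071 -1.171695087428052
```

```bash
python3 -m creep '[{"gripper":75,"dx":0.018,"dy":0,"dz":0.05,"roll":0},{"gripper":75,"dx":0.018,"dy":0,"dz":0.09,"roll":0},{"gripper":75,"dx":0.018,"dy":0,"dz":0.115,"roll":0},{"gripper":75,"dx":0.018,"dy":0,"dz":0.131,"roll":0},{"gripper":75,"dx":0.018,"dy":0,"dz":0.131,"roll":0},{"gripper":60,"dx":0.018,"dy":0,"dz":0.131,"roll":0},{"gripper":50,"dx":0.018,"dy":0,"dz":0.131,"roll":0},{"gripper":47,"dx":0.018,"dy":0,"dz":0.131,"roll":0},{"gripper":44,"dx":0.018,"dy":0,"dz":0.131,"roll":0},{"gripper":42,"dx":0.018,"dy":0,"dz":0.131,"roll":0},{"gripper":42,"dx":0.018,"dy":0,"dz":0.131,"roll":0},{"gripper":42,"dx":0.018,"dy":0,"dz":0.131,"roll":0}]' 30
```

```text
clock: 14.48
tool_pos: [498.8, 210.6, 19.0]
tool_rot: [179.9, 0.2, 164.6]
wrist_force: [-1.7, -0.6, 8.6]
gripper_width: 0.421
finger_force: 10.5
```

```bash
python3 -m creep '[{"gripper":39,"dx":0,"dy":0,"dz":0,"roll":0},{"gripper":36,"dx":0,"dy":0,"dz":-0.001,"roll":0},{"gripper":36,"dx":0,"dy":0,"dz":-0.003,"roll":0},{"gripper":36,"dx":0,"dy":0,"dz":-0.01,"roll":0},{"gripper":36,"dx":0,"dy":0,"dz":-0.02,"roll":0},{"gripper":36,"dx":0,"dy":0,"dz":-0.04,"roll":0},{"gripper":36,"dx":0,"dy":0,"dz":-0.06,"roll":0},{"gripper":36,"dx":0,"dy":0,"dz":-0.08,"roll":0},{"gripper":36,"dx":0,"dy":0,"dz":-0.095,"roll":0},{"gripper":36,"dx":0,"dy":0,"dz":-0.1,"roll":0},{"gripper":36,"dx":0,"dy":0,"dz":-0.1,"roll":0},{"gripper":36,"dx":0,"dy":0,"dz":-0.1,"roll":0},{"gripper":36,"dx":0,"dy":0,"dz":-0.1,"roll":0}]'
python3 - <<'E'
from h import *; import pickle
c=cap("wrist","w4.png"); pickle.dump(c,open("w4.pkl","wb"))
s=cap("scene"); 
a=cv2.resize(c["img"][180:330,230:410,::-1],None,fx=4,fy=4,interpolation=cv2.INTER_CUBIC); cv2.imwrite("pics/w4c.png",a)
cv2.imwrite("pics/s4c.png",s["img"][:,:,::-1])
E
```

```text
clock: 16.1
tool_pos: [496.9, 210.2, 116.5]
tool_rot: [-180.0, -0.1, 164.6]
wrist_force: [1.3, -0.2, -1.6]
gripper_width: 0.361
finger_force: 10.9
```

View pics/w4c.png

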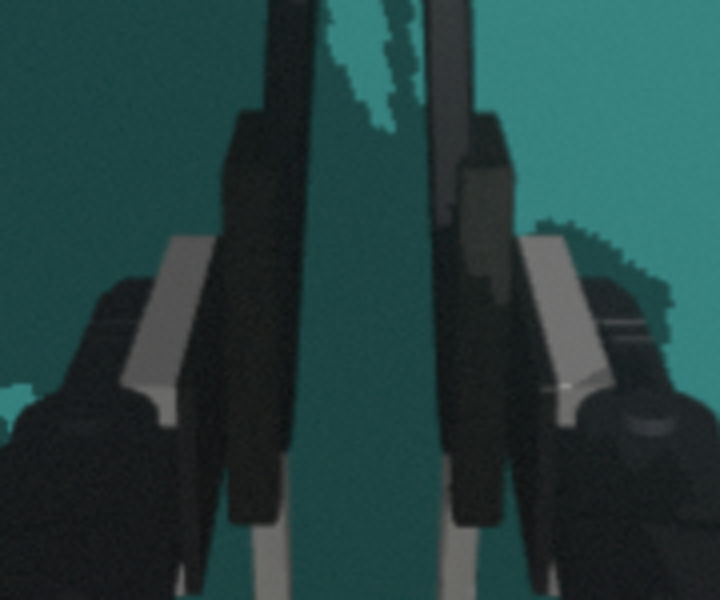

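The tweezers are held evenly by the pads and lifted clear. The gripper hides the pin from the wrist camera, so I'll bring the tweezers up close under the top camera to read it.

```bash
python3 plan.py 462 14 480 180 497.3 209.7 117 164.5
```

```text
shift m [-0.0183 -0.198  -0.363 ] roll -15.5
```

```bash
python3 -m creep '[{"gripper":36,"dx":0,"dy":-0.01,"dz":-0.02,"roll":-1},{"gripper":36,"dx":0,"dy":-0.03,"dz":-0.055,"roll":-3},{"gripper":36,"dx":0,"dy":-0.05,"dz":-0.09,"roll":-5},{"gripper":36,"dx":-0.005,"dy":-0.07,"dz":-0.13,"roll":-7},{"gripper":36,"dx":-0.01,"dy":-0.095,"dz":-0.17,"roll":-9},{"gripper":36,"dx":-0.01,"dy":-0.12,"dz":-0.21,"roll":-11},{"gripper":36,"dx":-0.015,"dy":-0.145,"dz":-0.255,"roll":-12},{"gripper":36,"dx":-0.018,"dy":-0.165,"dz":-0.295,"roll":-14},{"gripper":36,"dx":-0.018,"dy":-0.185,"dz":-0.335,"roll":-15.5},{"gripper":36,"dx":-0.018,"dy":-0.198,"dz":-0.363,"roll":-15.5},{"gripper":36,"dx":-0.018,"dy":-0.198,"dz":-0.363,"roll":-15.5},{"gripper":36,"dx":-0.018,"dy":-0.198,"dz":-0.363,"roll":-15.5},{"gripper":36,"dx":-0.018,"dy":-0.198,"dz":-0.363,"roll":-15.5},{"gripper":36,"dx":-0.018,"dy":-0.198,"dz":-0.363,"roll":-15.5}]'
cat > look.py <<'E'
import sys,pickle; from h import *
T=tool(); o={}
for n in("top","scene"):
    cs=[cap(n) for _ in range(4)]; c=cs[0]; c["img"]=np.mean([k["img"].astype(float) for k in cs],0); o[n]=c
    for nm,P in(("tip",[-82,0,6]),("pointer",[-54,0,-8]),("grip",[0,0,6])): print(n,nm,proj(c,(T@np.array(P+[1]))[:3]).round(1))
pickle.dump(o,open(sys.argv[1],"wb"))
print(arm.read_state()["tool_pos"])
E
python3 look.py l36.pkl; python3 - <<'E'
from h import *
import pickle
c=pickle.load(open("w4.pkl","rb")); T=c["c2w"]@np.linalg.inv(np.array(c["tool_from_camera"]))
print(proj(c,(T@[-56,0,-8,1])[:3]))
E
```

```text
clock: 17.95
tool_pos: [462.0, 15.1, 479.1]
tool_rot: [180.0, -0.1, -179.8]
wrist_force: [-0.0, -0.1, -0.5]
gripper_width: 0.361
finger_force: 10.9
top tip [324.6 202.2]
top pointer [324.  230.2]
top grip [322.8 285.9]
scene tip [358.5 -25.1]
scene pointer [377.9 -44.3]
scene grip [410.1 -47.2]
[462.23228643  14.68248671 480.30872598]
[321.60177505 383.34013458]
```

```bash
python3 - <<'E'
from h import *; import pickle
c=pickle.load(open("l36.pkl","rb"))["top"]
cv2.imwrite("pics/t36.png",cv2.resize(c["img"][190:265,275:375,::-1].clip(0,255).astype(np.uint8),None,fx=8,fy=8,interpolation=cv2.INTER_CUBIC))
E
```

```text
(no output)
```

View pics/t36.png

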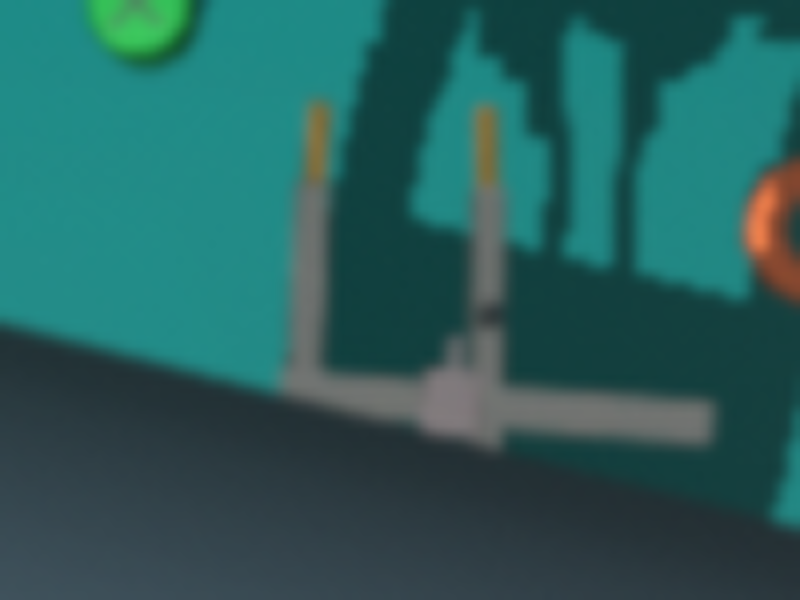

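The top view at opening 36 shows the pin at crop (489,316), the pointer tip at (455,345) and the crossbar sloping about 5.4°. The pin is still about 3.7 mm short of the pointer, so it needs an opening of about 33.3%.

```bash
python3 -m creep '[{"gripper":34.5,"dx":0,"dy":0,"dz":0,"roll":0},{"gripper":33.3,"dx":0,"dy":0,"dz":0,"roll":0},{"gripper":33.3,"dx":0,"dy":0,"dz":0,"roll":0},{"gripper":33.3,"dx":0,"dy":0,"dz":0,"roll":0},{"gripper":33.3,"dx":0,"dy":0,"dz":0,"roll":0}]'
python3 look.py l33.pkl; python3 - <<'E'
import pickle,numpy as np
for f in("l36","l33"):
    i=pickle.load(open(f+".pkl","rb"))["top"]["img"][:,:,0]
    print(f,"cols 320-345"); 
    for r in range(220,247): print(r,*["%3d"%v for v in i[r,320:346]])
E
```

```text
clock: 18.98
tool_pos: [462.2, 14.6, 480.3]
tool_rot: [-180.0, -0.0, -179.9]
wrist_force: [-0.3, -0.8, -1.4]
gripper_width: 0.334
finger_force: 12.5
top tip [325.2 202. ]
top pointer [324.5 230. ]
top grip [323.3 285.8]
scene tip [358.1 -26.3]
scene pointer [377.6 -45.5]
scene grip [409.9 -48.2]
[462.20923404  14.67107521 480.28963194]
l36 cols 320-345
220  16  17  17  17  16  16  17  16  17  17  16  17  24  48  82 105 105  87  53  30  27  29  25  20  19  25
221  18  16  17  16  16  17  17  17  17  16  17  17  23  49  82 104 104  85  51  25  21  23  21  19  19  24
222  16  16  17  18  17  16  17  17  16  18  17  18  24  49  83 104 104  85  49  24  19  18  18  18  18  21
223  17  17  16  17  17  16  17  17  16  17  17  17  24  49  83 103 104  85  49  23  18  18  18  17  18  18
224  17  17  17  17  16  17  18  18  17  17  17  17  24  50  83 104 104  84  48  23  17  17  17  17  18  18
225  17  17  17  17  17  16  17  17  17  17  18  17  25  51  84 104 104  84  47  23  18  18  18  18  18  18
226  17  17  17  17  17  17  17  17  17  17  18  17  26  53  85 102 101  81  45  22  17  18  18  
[... 4403 characters left out ...]
 128 127 126 121 114 112 111 110 110 110 110 110 110
241 102 103 103 103 103 104 105 107 109 114 123 128 128 128 128 125 119 113 112 112 112 113 113 113 113 113
242  70  71  71  72  72  75  80  85  93 107 123 128 128 128 128 125 116 107 105 107 108 109 110 112 112 112
243  41  41  41  42  42  43  47  51  64  94 117 122 123 125 126 123 108  87  81  85  89  91  96 102 103 104
244  34  34  33  33  33  33  33  33  41  65  84  92 101 112 119 120  99  63  47  50  54  56  62  67  69  69
245  35  34  34  34  34  34  33  32  34  41  48  55  70  88 100 103  84  45  24  25  26  27  29  31  32  33
246  35  35  35  35  35  35  35  34  34  35  35  38  46  57  67  71  58  35  22  20  19  19  19  18  19  19
```

```bash
python3 -m creep '[{"gripper":32.7,"dx":0,"dy":0,"dz":0,"roll":0},{"gripper":32.7,"dx":0,"dy":0,"dz":0,"roll":0},{"gripper":32.7,"dx":0,"dy":0,"dz":0,"roll":0},{"gripper":32.7,"dx":0,"dy":0,"dz":0,"roll":0}]'
python3 look.py l32.pkl|tail -1
cat > gap.py <<'E'
import sys,pickle,numpy as np
def cross(v,x0,lev): # first subpixel crossing of lev
    for k in range(len(v)-1):
        if (v[k]-lev)*(v[k+1]-lev)<=0 and v[k]!=v[k+1]: return x0+k+(lev-v[k])/(v[k+1]-v[k])
for f in("l36","l33","l32"):
    i=pickle.load(open(f+".pkl","rb"))["top"]["img"][:,:,0]
    d=(i[222:226,325:343].mean(0)-i[228:231,325:343].mean(0)).clip(0); d[d<2]=0
    if f=="l36": d[:8]=0
    pin=(d*np.arange(325,343)).sum()/d.sum()
    row=i[239:242].mean(0); L=cross(row[324:333],324,120); Rr=cross(row[331:341],331,120)
    s=(cross(i[232:242,345],232,60)-cross(i[232:242,322],232,60))/23
    print(f,"pin",pin,"rider",L,Rr,"slope",s,"diff px",pin-((L+Rr)/2+s*11))
E
python3 gap.py
```

```text
clock: 19.88
tool_pos: [462.2, 14.7, 480.3]
tool_rot: [-180.0, -0.0, -179.9]
wrist_force: [0.1, -1.1, -1.1]
gripper_width: 0.328
finger_force: 12.9
[462.21372079  14.67508106 480.3136636 ]
l36 pin 336.062596491228 rider 327.4673913043478 333.9864864864865 slope 0.08115942028985416 diff px 4.442903972622446
l33 pin 334.8049992898737 rider 329.9111111111111 336.05882352941177 slope 0.08653132433648658 diff px 0.8681874019109159
l32 pin 334.13788221970555 rider 330.2769230769231 336.5943396226415 slope 0.08836362655353014 diff px -0.26974902216556984
```

```bash
python3 - <<'E'
from h import *; import pickle
c=pickle.load(open("l36.pkl","rb"))["top"]; print("fixed tip",onz(c,275+318/8,190+100/8,475),"moving",onz(c,275+486/8,190+102/8,475))
E
python3 -m creep '[{"gripper":32.8,"dx":0,"dy":-0.01,"dz":0.015,"roll":0},{"gripper":32.8,"dx":0,"dy":-0.03,"dz":0.045,"roll":0},{"gripper":32.8,"dx":0.001,"dy":-0.05,"dz":0.08,"roll":0},{"gripper":32.8,"dx":0.002,"dy":-0.07,"dz":0.115,"roll":0},{"gripper":32.8,"dx":0.003,"dy":-0.09,"dz":0.15,"roll":0},{"gripper":32.8,"dx":0.004,"dy":-0.11,"dz":0.185,"roll":0},{"gripper":32.8,"dx":0.005,"dy":-0.13,"dz":0.22,"roll":0},{"gripper":32.8,"dx":0.006,"dy":-0.15,"dz":0.255,"roll":0},{"gripper":32.8,"dx":0.007,"dy":-0.17,"dz":0.285,"roll":0},{"gripper":32.8,"dx":0.007,"dy":-0.19,"dz":0.315,"roll":0},{"gripper":32.8,"dx":0.007,"dy":-0.205,"dz":0.34,"roll":0},{"gripper":32.8,"dx":0.007,"dy":-0.2115,"dz":0.3545,"roll":0},{"gripper":32.8,"dx":0.007,"dy":-0.2115,"dz":0.3545,"roll":0},{"gripper":32.8,"dx":0.007,"dy":-0.2115,"dz":0.3545,"roll":0},{"gripper":32.8,"dx":0.007,"dy":-0.2115,"dz":0.3545,"roll":0},{"gripper":32.8,"dx":0.007,"dy":-0.2115,"dz":0.3545,"roll":0}]'
python3 look.py lf.pkl; python3 - <<'E'
from h import *; import pickle
for n in("top","scene"):
    c=pickle.load(open("lf.pkl","rb"))[n]; h=cv2.cvtColor(c["img"].astype(np.uint8),cv2.COLOR_RGB2HSV)
    m=cv2.inRange(h,(15,90,60),(33,255,255)); k,l,s,ce=cv2.connectedComponentsWithStats(m)
    for j in range(1,k):
        if s[j,4]>3: print(n,"brass",ce[j].round(1),s[j,4],onz(c,*ce[j],120).round(1))
    if n=="top":
        for P in((494,-226.5),(534.5,-199),(581,-201.5)):
            u,v=proj(c,[*P,45]).round().astype(int); w=(c["img"][v-12:v+13,u-12:u+13].min(2)>120).astype(np.uint8); k,l,s,ce=cv2.connectedComponentsWithStats(w); print(P,[(onz(c,*(ce[j]+[u-12,v-12]),45).round(1).tolist(),int(s[j,4])) for j in range(1,k)])
E
```

```text
fixed tip [543.3668927   25.05717078 475.        ] moving [543.6240728    4.32077055 475.        ]
clock: 22.28
tool_pos: [456.1, -196.8, 126.6]
tool_rot: [-179.9, 0.1, -179.9]
wrist_force: [-0.8, 0.2, -1.2]
gripper_width: 0.332
finger_force: 12.9
top tip [451.1 224.4]
top pointer [453.2 241.2]
top grip [451.1 273.9]
scene tip [278.1  94.7]
scene pointer [289.6  83.1]
scene grip [312.   76.9]
[ 455.58200675 -196.84424793  125.77805298]
top brass [310.9  36.9] 1376 [856.3  46.8 120. ]
top brass [446.5 227.3] 11 [ 533.2 -189.1  120. ]
top brass [455.8 227.8] 13 [ 532.6 -204.6  120. ]
top brass [ 10.9 320.5] 742 [363.8 524.8 120. ]
(494, -226.5) []
(534.5, -199) [([552.4, -177.5, 45.0], 7)]
(581, -201.5) []
scene brass [11.6  6.9] 264 [ 875.9 -868.4  120. ]
scene brass [38.3  2.1] 59 [ 814.8 -838.2  120. ]
scene brass [ 2.5 53.2] 4 [ 944.1 -696.   120. ]
scene brass [ 15.5 102.2] 1176 [ 965.  -514.6  120. ]
scene brass [ 24.2 138.4] 5 [ 980.3 -403.6  120. ]
scene brass [190.7 332.6] 1372 [903.5 114.3 120. ]
```

```bash
python3 -m creep '[{"gripper":32.6,"dx":0,"dy":0,"dz":0,"roll":0},{"gripper":32.6,"dx":0,"dy":0,"dz":0,"roll":0},{"gripper":32.6,"dx":0,"dy":0,"dz":0,"roll":0},{"gripper":32.6,"dx":0,"dy":0,"dz":0,"roll":0},{"gripper":32.6,"dx":0,"dy":0,"dz":0,"roll":0},{"gripper":32.6,"dx":0,"dy":0,"dz":0,"roll":0}]'
python3 - <<'E'
from h import *
w=[]
for _ in range(8): cap("wrist"); w.append(arm.read_state()["gripper_width"])
print(np.round(w,4)); c=cap("scene")
for P in((494,-226.5),(534.5,-199),(581,-201.5)):
    u,v=proj(c,[*P,45]).round().astype(int); print(P,u,v,c["img"][v-2:v+3,u-2:u+3].mean((0,1)).round(),c["img"][v+10:v+13,u-2:u+3].mean((0,1)).round())
E
```

```text
clock: 23.42
tool_pos: [455.6, -196.8, 125.8]
tool_rot: [180.0, 0.0, -179.9]
wrist_force: [0.1, -0.2, -0.6]
gripper_width: 0.33
finger_force: 12.9
[0.3294 0.3285 0.3296 0.332  0.3291 0.3318 0.3296 0.3272]
(494, -226.5) 290 104 [108. 107. 106.] [34. 43. 42.]
(534.5, -199) 281 120 [108. 107. 107.] [31. 42. 40.]
(581, -201.5) 262 130 [109. 108. 108.] [30. 43. 41.]
```

```bash
python3 -m creep '[{"gripper":32.75,"dx":0,"dy":0,"dz":0,"roll":0},{"gripper":32.75,"dx":0,"dy":0,"dz":0,"roll":0},{"gripper":32.75,"dx":0,"dy":0,"dz":0,"roll":0},{"gripper":32.75,"dx":0,"dy":0,"dz":0,"roll":0},{"gripper":32.75,"dx":0,"dy":0,"dz":0,"roll":0},{"gripper":32.75,"dx":0,"dy":0,"dz":0,"roll":0}]' && python3 -c "
from plant import arm; print(arm.close_job())"
```

```text
clock: 24.62
tool_pos: [455.6, -196.8, 125.8]
tool_rot: [-180.0, 0.0, -179.9]
wrist_force: [-0.1, 0.9, -1.3]
gripper_width: 0.33
finger_force: 12.9
the job is handed in; nothing more can be done
None
```

The job is handed in at 24.6 s: three capacitors stand in the tray, and the arm is still holding the tweezers level about 12 cm up with the tips over its middle. I set the squeeze from top-camera readings taken higher up, good to about 0.2 mm of pin travel, and did not re-measure pin against pointer in the final pose.

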